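# Pack the honey jars and lock the box for the night

### The arm

A 6-joint arm with a two-finger parallel gripper is mounted at the origin on the work surface. World frame = base frame: x ahead of the robot, y to its left, z up, the work surface at z = 0. Lengths are in mm, angles in rad, forces in N, time in s.
With the tool pointing down it reaches from about 350 to 875 mm from the base axis. Payload 4.2 kg.
Tool frame: the origin (TCP) lies at the very end of the fingers, on their centre line; the grasp point (between the pads) lies 19 mm behind it; z points along the fingers, y is the line along which they close (so a half turn about z gives the same grasp; the last joint's range is limited). The gripper opens to 85 mm and grips with 20 to 120 N. Pads are 22 mm wide; open, the fingers measure 114 mm over their backs; the gripper's body (76 mm by 85 mm) begins 54 mm behind the grasp point. The pads swing forward as they close: fully open they stand 13 mm farther back than shut.
Start: joints at [-1.02, 0.385, 0.008, 0, -1.194, -0.259], TCP at [179.814, -598.553, 231.312] pointing down, gripper open.
Joint ranges: [-3.14, 3.14], [-1.21, 2.06], [-1.07, 1.41], [-3.16, 2.05], [-2.99, -0.16], [-3.1, 3.1]. Speed limits (rad/s): [2.79, 2.79, 3.14, 3.14, 3.14, 3.14].

### API

Orientations are given as a unit quaternion [x, y, z, w].
In Python, from bench import read_state, get_image, camera_model, job_done gives the robot as it stands.
- The arm moves only by the shell command python3 -m handwheel 'ROWS'. ROWS is JSON, a list of rows, each a list of 7 numbers: the shift along the tool's x, y, z in m, then the turn, a rotation vector about the tool's x, y, z in rad, then the gripper's target within -1 to 1 (fully open at 1, half-way at 0, shut at -1). In form: [[dx, dy, dz, wx, wy, wz, jaw], ...]. A call has 1 to 10 rows; each row is the pose to reach, as a shift and turn from the pose commanded when the call began, along the tool's axes at that moment; what a row does not reach only later rows make up. A row lasts 1/8 s, in which the tool goes at most 62.5 mm and 10.7 degrees, less where a joint would pass 70% of its speed; a pose out of reach is approached as far as the arm can. A call with a gripper value outside its range is refused whole. The fingers move at their own pace and stop on an object; the grip force is fixed at half the most. Time passes only in rows, so rows that repeat a pose let the fingers close. It gives the time, the measured TCP pose, the force, the opening and the grip force at its end, in the units of the state.
- read_state(): the state, without advancing time (a new reading comes with each control period).
- get_image(name): name is "side" or "top"; returns (picture, depth): 420x560x3 uint8, blue, green, red; 420x560 float32, mm along the optical axis (not along the pixel's ray), 0 where there is no reading.
- camera_model(name): a dict with "K" (3x3 intrinsics, pixels), "rvec" (rotation vector, rad) and "tvec" (3), from world to camera coordinates, as OpenCV has them. Camera axes: x right, y down, z forward; pixel columns grow to the right and rows downward; lengths in mm; the calibration is good to about 2 mm. A picture is of the moment at which its call begins. camera_model takes no time and is no camera call.
- job_done(): hands the job in; it is judged then, once.
The state is a dict: "clock": time; "joints": joint angles; "joint_vel": joint speeds; "joint_efforts": joint torques, N m; "position": TCP position; "ee_rot": TCP orientation; "contact_force": force on the tool from outside, world axes, zero at the start; "wrist_torque": the same for the moment, N m; "gripper_width": finger opening in mm; "grasp_force": force on a finger pad.
Only numpy, scipy, OpenCV 4.12 (cv2) and the standard library are available. Lean on these libraries where they do the work, as an engineer would, in place of code of your own. Each camera call takes 0.05 s, during which the arm holds its last target. There are 200 camera calls.

### The job

Breakfast is over: stand all the honey jars that are on the counter upright on the floor of the carrying box, swinging its two turnbuttons clear of the mouth, which they stick out over now. Then set the wooden lid on the box so that it sits down level all round, and turn both turnbuttons squarely in over the lid to lock it. Leave the scoop, bowl and mug where they are.

Things in the scene. Friction and masses are not known exactly. Their poses are not given: they have to be found in the camera images.
- box: carrying box, fixed: dark wooden floor and rim, clear walls, open on top. Inside 150 mm (its x) by 200 mm (its y), walls 6 mm, floor 12 mm thick, rim 75 mm above the counter. Origin: centre of its underside, on the counter; z up. Outside the middle of each short wall stands a post with a turnbutton (+y end: left, -y end: right); the posts reach out to 141 mm from the box's middle
- box_mouth (a point): centre of the box's mouth, level with the rim's top; the axes are the box's. With the lid seated its board rests on the rim, lid and box axes parallel (either way round), the lid's grip point above this point, 107 mm above the counter, and the lid's top face 83 mm above the counter
- turnbutton_left (a joint): angle of the steel turnbutton at the box's +y (left) end, rad, growing anticlockwise seen from above. 0: tongue along the end wall, pointing along the box's own -x, clear of the mouth; 1.57: straight in over the lid. Stops at -0.15 and 1.65; stays where left; 1.3 N at the tab turns it. Starts sticking out over the mouth; beyond about 0.1 it is in the lid's way
- turnbutton_left_pivot (a point): pivot of that turnbutton, on the wooden post at the box's +y (left) end, 85 mm above the counter, 18 mm outside the edge of the seated lid. The tongue turns level, 85.5 to 90.5 mm above the counter, is 16 mm wide and reaches 60 mm from the pivot
- turnbutton_left_tab (a point): centre of the upright finger tab on that tongue, 40 mm from the pivot: 26 mm long along the tongue, 10 mm thick across it, its top 116.5 mm above the counter (26 mm above the tongue); it can be pinched from above or pushed from the side
- turnbutton_right (a joint): angle of the steel turnbutton at the box's -y (right) end, rad, growing anticlockwise seen from above. 0: tongue along the end wall, pointing along the box's own +x, clear of the mouth; 1.57: straight in over the lid. Stops at -0.15 and 1.65; stays where left; 1.3 N at the tab turns it. Starts sticking out over the mouth; beyond about 0.1 it is in the lid's way
- turnbutton_right_pivot (a point): pivot of that turnbutton, on the wooden post at the box's -y (right) end, 85 mm above the counter, 18 mm outside the edge of the seated lid. The tongue turns level, 85.5 to 90.5 mm above the counter, is 16 mm wide and reaches 60 mm from the pivot
- turnbutton_right_tab (a point): centre of the upright finger tab on that tongue, 40 mm from the pivot: 26 mm long along the tongue, 10 mm thick across it, its top 116.5 mm above the counter (26 mm above the tongue); it can be pinched from above or pushed from the side
- lid_grip (a point): loose wooden lid, 0.3 kg. Point: centre of its bar handle (18 mm wide in x, 110 long in y, 20 high, on two feet 14 mm high); x across the bar, y along it, z up. Board 172 (x) by 222 (y) by 8 mm; below it two bevelled battens, 10 mm deep, enter the mouth with 4 mm play all round. Point is 24 mm above the board's top, 42 mm above the battens' underside, on which it lies at the start
- jar1_center (a point): portion jar of honey with a steel screw cap and paper label, 43 mm diameter, 46 mm high, 0.08 kg, standing upright at the start. The point is its centre, 23 mm above its underside; z points up out of the cap. None if this jar is absent in this run
- jar2_center (a point): portion jar of honey with a steel screw cap and paper label, 43 mm diameter, 46 mm high, 0.08 kg, standing upright at the start. The point is its centre, 23 mm above its underside; z points up out of the cap. None if this jar is absent in this run
- jar3_center (a point): portion jar of honey with a steel screw cap and paper label, 43 mm diameter, 46 mm high, 0.08 kg, standing upright at the start. The point is its centre, 23 mm above its underside; z points up out of the cap. None if this jar is absent in this run
- jar4_center (a point): portion jar of honey with a steel screw cap and paper label, 43 mm diameter, 46 mm high, 0.08 kg, standing upright at the start. The point is its centre, 23 mm above its underside; z points up out of the cap. None if this jar is absent in this run
- scoop: bystander: stainless cereal scoop lying on the counter, some 240 mm long; origin below the middle of its pan
- bowl: bystander: white cereal bowl, 130 mm across, 55 mm high; origin at the centre of its underside
- mug: bystander: white mug, 80 mm across, 92 mm high; origin at the centre of its underside
Mind the look-alikes: they are no part of the job. What is shaped like the part that bears jar1_center but pink is not meant.

How it is judged:
By the outcome, as a careful person would: the job done as asked, in the order asked, and still so for the second after the job is handed in, with the robot touching nothing.
Of jar1, jar2, jar3, jar4 only 2 to 4 are there at a start; the rules pass over those that are not, and their reading is None.
At some moment in a run one of jar1, jar2, jar3, jar4, lid may be knocked a few centimetres aside while the robot is not near it.
Once in a run the grip may slacken for a moment while it holds something.
It also fails if it takes over 210 s, if anything falls off the work surface, if the arm or the gripper's body presses on something with over 40 N, if the wrist force passes 120 N, or if a joint passes its speed limit or range.

## Working session

There is one attempt and no reset: what is moved stays moved. The work goes in short steps, Python scripts to look and compute and a shell command to move; the robot and the scene stay as the last step left them, time stands still between calls to the robot, and variables do not carry over. Pictures are saved under pics/ and viewed, at most 14 in all, crops included, and the job is handed in when it is done.

```bash
mkdir -p pics; ls
cat > h.py <<'E'
import numpy as np,cv2
from bench import read_state,get_image,camera_model,job_done
def snap(n,f):
    p,d=get_image(n); cv2.imwrite(f'pics/{f}.png',p); np.save(f'pics/{f}_d.npy',d); return p,d
def cam(n):
    m=camera_model(n); return np.array(m['K']),cv2.Rodrigues(np.array(m['rvec'],float))[0],np.array(m['tvec'],float).ravel()
def atz(n,u,v,z):
    K,R,t=cam(n); r=R.T@np.linalg.inv(K)@[u,v,1]; c=-R.T@t
    return c+r*(z-c[2])/r[2]
def cloud(n,d):
    K,R,t=cam(n); v,u=np.mgrid[:d.shape[0],:d.shape[1]]
    P=np.stack([u,v,np.ones_like(u)],-1)@np.linalg.inv(K).T*d[...,None]
    return (P-t)@R
E
python3 - <<'E'
from h import *
for n in('top','side'):
    snap(n,n+'0'); K,R,t=cam(n); print(n,K.round(0).tolist(),(-R.T@t).round(),R.round(2).tolist())
s=read_state();print(s)
E
```

```text
pics
top [[466.0, 0.0, 282.0], [0.0, 466.0, 205.0], [0.0, 0.0, 1.0]] [ 458.    8. 1357.] [[0.02, -1.0, 0.0], [-0.99, -0.02, -0.12], [0.12, -0.0, -0.99]]
side [[403.0, 0.0, 281.0], [0.0, 403.0, 214.0], [0.0, 0.0, 1.0]] [ 569. -727.  738.] [[1.0, -0.06, -0.0], [-0.04, -0.67, -0.74], [0.04, 0.74, -0.67]]
{'clock': 0.1, 'joints': array([-1.02040212e+00,  3.85500033e-01,  6.74223697e-03, -4.17112066e-04,
       -1.19401933e+00, -2.58594550e-01]), 'joint_vel': array([ 0.00037344, -0.00212021,  0.00332139, -0.00057981, -0.00160207,
       -0.00019751]), 'joint_efforts': array([-1.01490747e-03, -3.93318057e+01,  1.88929957e+01,  4.19794679e+00,
       -2.52648766e-03,  5.82777389e-06]), 'position': array([ 179.6500089 , -598.06810447,  230.31341275]), 'ee_rot': array([-1.45306577e-01,  9.89386163e-01,  9.86768624e-04, -2.11569213e-04]), 'contact_force': array([-0.02944478, -0.54392996,  0.23788536]), 'wrist_torque': array([ 0.02843927, -0.00824459, -0.04670867]), 'grasp_force': 0.0, 'gripper_width': 85.29967826324551}
```

```bash
cd pics; python3 -c "
import cv2
a=cv2.imread('top0.png');cv2.imwrite('t0.png',cv2.resize(a,(800,600),interpolation=cv2.INTER_CUBIC))"
```

```text
(no output)
```

View pics/t0.png

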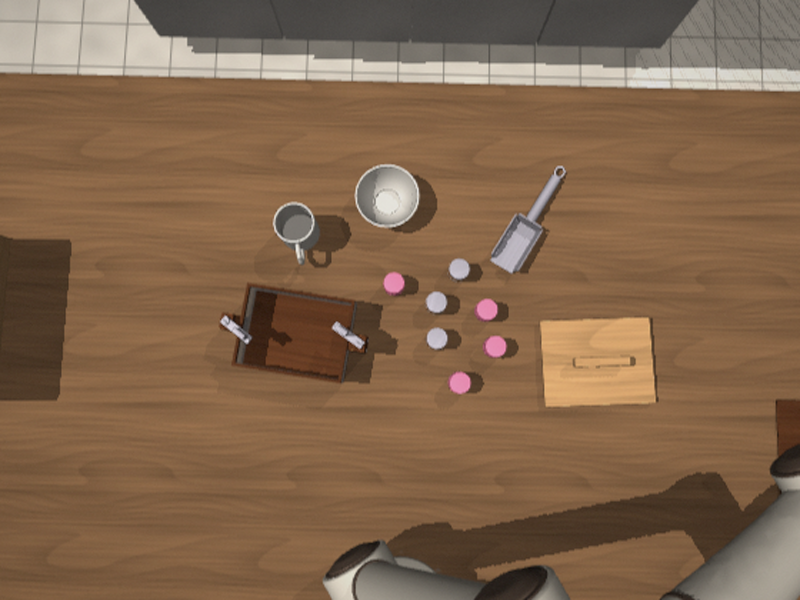

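View pics/side0.png

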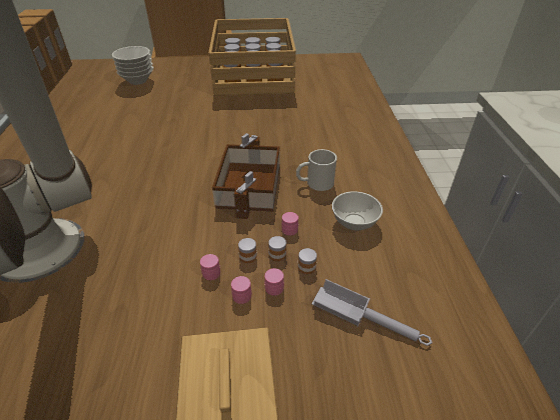

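The top view shows three steel-capped jars (800 px scale: 460,269; 436,302; 437,339), four pink decoys, the lid at (598,362), and the box at (297,333) with both tongues over the mouth.

Run:
```python
from h import *
p=cv2.imread('pics/top0.png');d=np.load('pics/top0_d.npy');P=cloud('top',d)
hsv=cv2.cvtColor(p,cv2.COLOR_BGR2HSV)
def reg(x0,y0,x1,y1):
    m=np.zeros(d.shape,bool);m[int(y0*.7):int(y1*.7),int(x0*.7):int(x1*.7)]=1;return m&(d>0)
for c in[(460,269),(436,302),(437,339),(394,283),(487,310),(496,347),(460,383)]:
    m=reg(c[0]-18,c[1]-18,c[0]+18,c[1]+18)&(P[...,2]>38)&(P[...,2]<60)
    q=P[m];print('jar',c,q.mean(0).round(1),((q.max(0)+q.min(0))/2).round(1),m.sum(),'atz',atz('top',c[0]*.7,c[1]*.7,46).round(1))
m=reg(530,305,670,415)&(P[...,2]>10)&(P[...,2]<30)
r=cv2.minAreaRect(P[m][:,:2].astype(np.float32));print('lid',r,np.median(P[m][:,2]))
m=reg(530,305,670,415)&(P[...,2]>40)&(P[...,2]<70)
r=cv2.minAreaRect(P[m][:,:2].astype(np.float32));print('bar',r,np.median(P[m][:,2]),m.sum())
m=reg(215,270,380,395)&(P[...,2]>65)&(P[...,2]<80)
q=P[m];r=cv2.minAreaRect(q[:,:2].astype(np.float32));print('rim(with posts)',r,m.sum())
for nm,b in(('L',(210,300,270,360)),('R',(320,310,380,365))):
    for lo,hi in((82,98),(108,125)):
        m=reg(*b)&(P[...,2]>lo)&(P[...,2]<hi); q=P[m]
        if len(q)>4: print(nm,lo,len(q),cv2.minAreaRect(q[:,:2].astype(np.float32)),q.mean(0).round(1))
a=cv2.resize(p[180:285,140:290],(800,560),interpolation=cv2.INTER_CUBIC);cv2.imwrite('pics/b0.png',a)
```

```text
jar (460, 269) [ 663.5 -104.5   45.3] [ 663.6 -104.4   45.7] 166 atz [ 664.  -107.2   46. ]
jar (436, 302) [596.5 -59.9  45.9] [596.7 -60.   45.5] 165 atz [596.8 -60.4  46. ]
jar (437, 339) [524.6 -62.3  46.1] [524.7 -62.3  45.5] 167 atz [523.7 -63.5  46. ]
jar (394, 283) [633.2  25.2  45.5] [633.7  25.9  46.4] 166 atz [633.   23.6  46. ]
jar (487, 310) [ 584.  -160.6   45.6] [ 583.6 -160.4   45.8] 167 atz [ 583.1 -161.5   46. ]
jar (496, 347) [ 511.5 -178.2   45.2] [ 511.6 -179.    45.2] 169 atz [ 510.5 -179.7   46. ]
jar (460, 383) [ 438.8 -108.7   45.8] [ 439.1 -109.4   46.3] 172 atz [ 438.9 -109.7   46. ]
lid ((486.4151611328125, -386.4726867675781), (171.87266540527344, 224.1796875), 3.31693434715271) 17.471041357930922
bar ((486.719970703125, -386.62420654296875), (16.879661560058594, 110.94715118408203), 1.1877559423446655) 50.76068741311886 250
rim(with posts) ((527.6619873046875, 209.887451171875), (270.2886962890625, 162.01950073242188), 81.88162231445312) 663
L 82 148 ((536.9813842773438, 323.1475830078125), (73.68370819091797, 35.2789192199707), 62.95092010498047) [538.5 330.5  89.5]
L 108 42 ((522.3833618164062, 310.7970275878906), (26.55363655090332, 10.43059253692627), 53.71101379394531) [522.  310.4 115.3]
R 82 156 ((519.879150390625, 109.47454833984375), (72.97999572753906, 33.97612380981445), 64.9271011352539) [517.5  98.9  89.1]
R 108 38 ((532.9161987304688, 120.57996368408203), (25.792240142822266, 9.594640731811523), 57.685550689697266) [532.7 120.6 115.5]
```

View pics/b0.png

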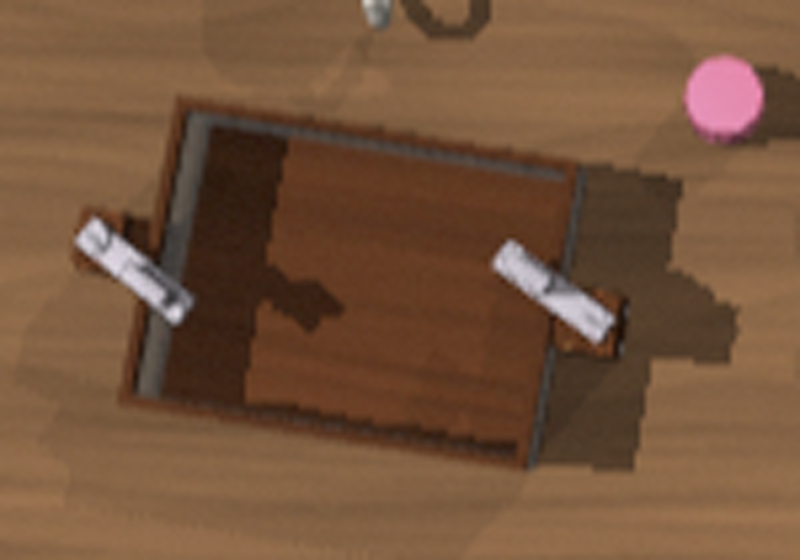

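```bash
cat >> h.py <<'E'
from scipy.spatial.transform import Rotation as Ro
from scipy.optimize import least_squares
def to(x,y,z,psi):
    """shift/turn in tool axes (m, rad) to TCP x,y,z with tool down, tool y at 90deg+psi"""
    s=read_state(); q=Ro.from_quat(s['ee_rot'])
    T=Ro.from_matrix(np.array([[-np.cos(psi),-np.sin(psi),0],[-np.sin(psi),np.cos(psi),0],[0,0,-1]],float).T)
    sh=q.inv().apply(np.array([x,y,z])-s['position'])/1000
    print('at',s['position'].round(1),'psi',round(float(np.arctan2(-q.as_matrix()[0,1],q.as_matrix()[1,1])),3),'w',round(s['gripper_width'],1),'F',s['contact_force'].round(1),'t',round(s['clock'],1))
    print('ROW',sh.round(4).tolist(),(q.inv()*T).as_rotvec().round(3).tolist())
E
python3 - <<'E'
from h import *
d=np.load('pics/top0_d.npy');P=cloud('top',d)
q=P[(abs(P[...,0]-528)<150)&(abs(P[...,1]-213)<160)&(P[...,2]>70)&(P[...,2]<79)]
def f(p):
    c,s=np.cos(p[2]),np.sin(p[2]);e=q[:,:2]-p[:2];a=np.abs(e@np.array([c,s]));b=np.abs(e@np.array([-s,c]))
    dx,dy=a-78,b-103
    return np.where(np.maximum(dx,dy)<=0,np.maximum(dx,dy),np.hypot(np.maximum(dx,0),np.maximum(dy,0)))
r=least_squares(f,[528,214,-.14],loss='soft_l1',f_scale=2);print(r.x,len(q),np.median(abs(r.fun)))
to(480,-150,231,-.14)
E
```

```text
[ 5.28325125e+02  2.15505029e+02 -1.42191900e-01] 572 1.7441663611140399
at [ 179.7 -598.1  230.3] psi 0.292 w 85.3 F [-0.  -0.5  0.2] t 0.1
ROW [-0.4165, 0.3428, -0.0001] [0.002, -0.001, 0.432]
```

```bash
python3 -m handwheel '[[-0.4165,0.3428,0,0.002,-0.001,0.432,-1],[-0.4165,0.3428,0,0.002,-0.001,0.432,-1],[-0.4165,0.3428,0,0.002,-0.001,0.432,-1],[-0.4165,0.3428,0,0.002,-0.001,0.432,-1],[-0.4165,0.3428,0,0.002,-0.001,0.432,-1],[-0.4165,0.3428,0,0.002,-0.001,0.432,-1],[-0.4165,0.3428,0,0.002,-0.001,0.432,-1],[-0.4165,0.3428,0,0.002,-0.001,0.432,-1],[-0.4165,0.3428,0,0.002,-0.001,0.432,-1],[-0.4165,0.3428,0,0.002,-0.001,0.432,-1]]'
python3 - <<'E'
from h import *
to(544,290,150,-.14)
E
```

```text
clock: 1.35
position: [481.3, -148.0, 230.8]
ee_rot: [0.068, 0.998, -0.001, 0.0]
contact_force: [0.5, -0.1, -0.4]
gripper_width: 0.1
grasp_force: 0.0
at [ 481.3 -148.   230.8] psi -0.136 w 0.1 F [ 0.5 -0.1 -0.4] t 1.4
ROW [-0.0028, 0.4426, 0.0801] [-0.002, 0.001, 0.004]
```

```bash
python3 -m handwheel '[[-0.0040,0.444,0,0,0,0.004,-1],[-0.0040,0.444,0,0,0,0.004,-1],[-0.0040,0.444,0,0,0,0.004,-1],[-0.0040,0.444,0,0,0,0.004,-1],[-0.0040,0.444,0,0,0,0.004,-1],[-0.0040,0.444,0,0,0,0.004,-1],[-0.0040,0.444,0,0,0,0.004,-1],[-0.0040,0.444,0.135,0,0,0.004,-1],[-0.0040,0.444,0.135,0,0,0.004,-1],[-0.0040,0.444,0.135,0,0,0.004,-1]]'
python3 - <<'E'
from h import *
to(545.2,291.4,96,-.14)
E
python3 -m handwheel '[[0.01,0.004,0,0,0,0,-1],[0.02,0.008,0,0,0,0,-1],[0.03,0.012,0,0,0,0,-1],[0.035,0.017,0,0,0,0,-1],[0.04,0.022,0,0,0,0,-1],[0.044,0.027,0,0,0,0,-1],[0.046,0.033,0,0,0,0,-1],[0.046,0.033,0,0,0,0,-1]]'
python3 - <<'E'
from h import *
to(545.2,291.4,96,-.14)
E
```

```text
clock: 2.6
position: [543.7, 285.5, 90.7]
ee_rot: [0.073, 0.997, -0.005, -0.003]
contact_force: [-0.4, -0.6, 0.9]
gripper_width: -0.2
grasp_force: 0.0
at [543.7 285.5  90.7] psi -0.146 w -0.2 F [-0.4 -0.6  0.9] t 2.6
ROW [-0.0006, 0.006, -0.0054] [-0.01, -0.006, -0.006]
clock: 3.6
position: [505.2, 328.3, 95.1]
ee_rot: [0.072, 0.997, -0.001, 0.0]
contact_force: [-0.1, 0.4, 0.9]
gripper_width: 0.2
grasp_force: 0.0
at [505.2 328.3  95.1] psi -0.144 w 0.2 F [-0.1  0.4  0.9] t 3.6
ROW [-0.0449, -0.0308, -0.0008] [-0.002, 0.001, -0.004]
```

```bash
python3 -m handwheel '[[-0.005,-0.005,0,0,0,0,-1],[-0.01,-0.02,-0.05,0,0,0,-1],[-0.033,-0.187,-0.05,0,0,0,-1],[-0.033,-0.187,-0.05,0,0,0,-1],[-0.033,-0.187,-0.05,0,0,0,-1],[-0.033,-0.187,-0.05,0,0,0,-1],[-0.033,-0.187,0,0,0,0,-1],[-0.033,-0.187,0,0,0,0,-1],[-0.033,-0.187,0,0,0,0,-1]]'
python3 -m handwheel '[[-0.01,-0.004,0,0,0,0,-1],[-0.02,-0.008,0,0,0,0,-1],[-0.03,-0.012,0,0,0,0,-1],[-0.035,-0.017,0,0,0,0,-1],[-0.04,-0.022,0,0,0,0,-1],[-0.044,-0.027,0,0,0,0,-1],[-0.046,-0.033,0,0,0,0,-1],[-0.046,-0.033,0,0,0,0,-1]]'
python3 -m handwheel '[[0.005,0.005,0,0,0,0,-1],[0.01,0.02,-0.10,0,0,0,-1],[0.01,-0.2,-0.10,0,0,0,-1],[0.01,-0.2,-0.10,0,0,0,0.5],[0.01,-0.2,-0.10,0,0,0,0.5],[0.01,-0.2,-0.10,0,0,0,0.5],[0.01,-0.2,-0.10,0,0,0,0.5],[0.01,-0.2,-0.10,0,0,0,0.5]]'
cat >> h.py <<'E'
def buttons(d,c=(528.4,215.),yaw=-.141):
    P=cloud('top',d);R=np.array([[np.cos(yaw),np.sin(yaw)],[-np.sin(yaw),np.cos(yaw)]])
    m=(P[...,2]>105)&(P[...,2]<122)&(d>0);B=(P[...,:2]-c)@R.T
    for nm,s in(('L',1),('R',-1)):
        k=m&(abs(B[...,0])<70)&(B[...,1]*s>70)&(B[...,1]*s<160);q=B[k]
        if len(q)<5: print(nm,'few');continue
        t=q.mean(0); dv=(t-[0,129*s])*s; print(nm,'tab',t.round(1),'angle',np.arctan2(-dv[1],-dv[0]).round(3),len(q))
def jars(p,d):
    P=cloud('top',d);m=((P[...,2]>38)&(P[...,2]<64)&(P[...,0]>400)&(P[...,0]<750)&(d>0)&(cv2.cvtColor(p,cv2.COLOR_BGR2HSV)[...,1]<60)).astype(np.uint8)
    n,l,st,c=cv2.connectedComponentsWithStats(m)
    for i in range(1,n):
        if st[i,4]>60: print('grey',P[l==i].mean(0).round(1),st[i,4])
E
python3 - <<'E'
from h import *
p,d=snap('top','top1');buttons(d);jars(p,d)
to(596.6,-60,110,0)
E
```

```text
clock: 4.72
position: [512.2, 138.6, 96.8]
ee_rot: [0.071, 0.997, -0.001, 0.001]
contact_force: [0.8, -0.2, -0.4]
gripper_width: -0.2
grasp_force: 0.0
clock: 5.72
position: [552.3, 98.1, 96.0]
ee_rot: [0.072, 0.997, -0.001, 0.001]
contact_force: [-0.1, 0.7, -0.4]
gripper_width: -0.0
grasp_force: 0.0
clock: 6.72
position: [513.2, -97.1, 196.1]
ee_rot: [0.072, 0.997, -0.001, 0.001]
contact_force: [0.8, 0.6, -0.3]
gripper_width: 64.1
grasp_force: 0.0
L tab [-40.4 126.6] angle 0.06 43
R few
grey [ 663.8 -104.6   45.7] 164
grey [544.6 314.1  50.4] 116
grey [602.1 -59.4  45.9] 111
at [513.3 -96.8 196. ] psi -0.143 w 63.9 F [ 0.8 -0.1 -0.3] t 6.8
ROW [-0.0771, 0.0485, 0.086] [-0.002, 0.001, -0.143]
```

```bash
python3 -m handwheel '[[-0.0771,0.0485,0.086,0,0,-0.143,0.5],[-0.0771,0.0485,0.086,0,0,-0.143,0.5],[-0.0771,0.0485,0.086,0,0,-0.143,0.5],[-0.0771,0.0485,0.086,0,0,-0.143,0.5],[-0.0771,0.0485,0.086,0,0,-0.143,0.5]]'
python3 - <<'E'
from h import *
p,d=snap('top','top2');buttons(d);jars(p,d)
to(596.6,-60,14,0)
E
```

```text
clock: 7.4
position: [596.8, -60.7, 112.3]
ee_rot: [0.0, 1.0, -0.001, 0.002]
contact_force: [0.2, 0.1, -0.5]
gripper_width: 63.9
grasp_force: 0.0
L tab [-40.2 126.6] angle 0.06 45
R few
grey [544.3 314.6  50.5] 110
grey [524.7 -62.3  45.8] 164
at [596.8 -60.9 112.5] psi -0.001 w 63.7 F [-0.3 -0.7 -0.2] t 7.5
ROW [0.0007, 0.001, 0.0985] [-0.001, 0.005, -0.001]
```

```bash
python3 -m handwheel '[[0.0005,0.001,0.06,0,0.005,0,0.5],[0.0005,0.001,0.0985,0,0.005,0,0.5],[0.0005,0.001,0.0985,0,0.005,0,0.5],[0.0005,0.001,0.0985,0,0.005,0,-1],[0.0005,0.001,0.0985,0,0.005,0,-1],[0.0005,0.001,0.0985,0,0.005,0,-1],[0.0005,0.001,0.0985,0,0.005,0,-1],[0.0005,0.001,-0.05,0,0.005,0,-1],[0.0005,0.001,-0.05,0,0.005,0,-1],[0.0005,0.001,-0.05,0,0.005,0,-1]]'
python3 - <<'E'
from h import *
p,d=snap('top','top3');buttons(d);jars(p,d)
def box(x,y,c=(528.4,215.),a=-.141): return c[0]+x*np.cos(a)-y*np.sin(a),c[1]+x*np.sin(a)+y*np.cos(a)
x,y=box(-32,48);to(x,y,150,-.141)
E
```

```text
clock: 8.7
position: [598.2, -59.7, 166.2]
ee_rot: [0.0, 1.0, -0.0, 0.003]
contact_force: [-0.1, 0.1, -2.0]
gripper_width: 41.6
grasp_force: 61.1
L tab [-40.7 126.8] angle 0.055 43
R few
grey [546.3 313.9  50.3] 114
grey [524.8 -62.2  45.9] 165
at [599.  -59.7 168. ] psi -0.0 w 41.8 F [0.6 0.6 1.4] t 8.8
ROW [0.0958, 0.3267, 0.0168] [-0.0, 0.009, 0.141]
```

```bash
python3 -m handwheel '[[0.0958,0.3267,0.015,0,0.006,0.141,-1],[0.0958,0.3267,0.015,0,0.006,0.141,-1],[0.0958,0.3267,0.015,0,0.006,0.141,-1],[0.0958,0.3267,0.015,0,0.006,0.141,-1],[0.0958,0.3267,0.015,0,0.006,0.141,-1],[0.0958,0.3267,0.015,0,0.006,0.141,-1],[0.0958,0.3267,0.015,0,0.006,0.141,-1],[0.0958,0.3267,0.015,0,0.006,0.141,-1]]'
python3 - <<'E'
from h import *
p,d=snap('top','top4');buttons(d);jars(p,d)
def box(x,y,c=(528.4,215.),a=-.141): return c[0]+x*np.cos(a)-y*np.sin(a),c[1]+x*np.sin(a)+y*np.cos(a)
x,y=box(-32,48);to(x,y,27,-.141)
E
```

```text
clock: 9.75
position: [500.3, 266.3, 144.7]
ee_rot: [0.071, 0.997, -0.001, -0.005]
contact_force: [-0.9, -0.2, -0.8]
gripper_width: 41.5
grasp_force: 61.3
L few
R tab [  39.5 -132.4] angle -0.086 39
grey [ 663.8 -104.6   45.9] 163
grey [524.8 -62.4  45.4] 162
at [500.6 265.9 144.8] psi -0.143 w 41.6 F [ 0.  -0.4 -1.2] t 9.8
ROW [-0.0039, 0.0019, 0.1177] [-0.003, -0.01, -0.002]
```

```bash
python3 -m handwheel '[[-0.0038,0.0015,0.06,0,-0.009,0,-1],[-0.0038,0.0015,0.1,0,-0.009,0,-1],[-0.0038,0.0015,0.116,0,-0.009,0,-1],[-0.0038,0.0015,0.116,0,-0.009,0,-1],[-0.0038,0.0015,0.117,0,-0.009,0,-1],[-0.0038,0.0015,0.117,0,-0.009,0,0.4],[-0.0038,0.0015,0.117,0,-0.009,0,0.4],[-0.0038,0.0015,0.117,0,-0.009,0,0.4],[-0.0038,0.0015,0.0,0,-0.009,0,0.4],[-0.0038,0.0015,-0.02,0,-0.009,0,0.5]]'
python3 - <<'E'
from h import *
to(524.7,-62.3,120,0)
E
```

```text
clock: 11.05
position: [504.4, 267.6, 153.9]
ee_rot: [0.071, 0.997, -0.002, -0.001]
contact_force: [1.1, 1.1, -0.3]
gripper_width: 64.2
grasp_force: 0.0
at [504.4 267.6 153.9] psi -0.142 w 64.2 F [ 1.1  1.1 -0.3] t 11.1
ROW [-0.0668, -0.3236, 0.0353] [-0.004, -0.002, -0.142]
```

```bash
python3 -m handwheel '[[-0.0668,-0.3236,0.035,0,0,-0.142,0.5],[-0.0668,-0.3236,0.035,0,0,-0.142,0.5],[-0.0668,-0.3236,0.035,0,0,-0.142,0.5],[-0.0668,-0.3236,0.035,0,0,-0.142,0.5],[-0.0668,-0.3236,0.035,0,0,-0.142,0.5],[-0.0668,-0.3236,0.035,0,0,-0.142,0.5],[-0.0668,-0.3236,0.035,0,0,-0.142,0.5],[-0.0668,-0.3236,0.035,0,0,-0.142,0.5]]'
python3 - <<'E'
from h import *
p,d=snap('top','top5');buttons(d);jars(p,d)
to(524.7,-62.3,14,0)
E
```

```text
clock: 12.05
position: [525.1, -61.5, 119.1]
ee_rot: [-0.0, 1.0, -0.001, -0.0]
contact_force: [1.1, 0.6, -0.2]
gripper_width: 63.9
grasp_force: 0.0
L tab [-39.8 126.6] angle 0.061 45
R few
grey [ 663.8 -104.7   45.6] 162
grey [549.4 313.4  50.5] 116
grey [504.  267.5  57.8] 175
at [525.1 -61.2 119.1] psi 0.001 w 63.8 F [-0.9  0.5  0.1] t 12.1
ROW [0.0004, -0.0009, 0.1051] [-0.003, -0.0, 0.001]
```

```bash
python3 -m handwheel '[[0.0004,-0.0009,0.06,0,0,0,0.5],[0.0004,-0.0009,0.105,0,0,0,0.5],[0.0004,-0.0009,0.105,0,0,0,0.5],[0.0004,-0.0009,0.105,0,0,0,-1],[0.0004,-0.0009,0.105,0,0,0,-1],[0.0004,-0.0009,0.105,0,0,0,-1],[0.0004,-0.0009,0.105,0,0,0,-1],[0.0004,-0.0009,-0.04,0,0,0,-1],[0.0004,-0.0009,-0.04,0,0,0,-1],[0.0004,-0.0009,-0.04,0,0,0,-1]]'
python3 - <<'E'
from h import *
def box(x,y,c=(528.4,215.),a=-.141): return c[0]+x*np.cos(a)-y*np.sin(a),c[1]+x*np.sin(a)+y*np.cos(a)
x,y=box(-32,-50);to(x,y,150,-.141)
E
```

```text
clock: 13.35
position: [526.6, -62.7, 164.1]
ee_rot: [-0.0, 1.0, -0.001, 0.004]
contact_force: [0.1, 0.2, -0.5]
gripper_width: 41.7
grasp_force: 60.9
at [526.6 -62.7 164.1] psi 0.0 w 41.7 F [ 0.1  0.2 -0.5] t 13.3
ROW [0.037, 0.2327, 0.0134] [-0.001, 0.008, 0.141]
```

```bash
python3 -m handwheel '[[0.037,0.2327,0.0134,0,0.006,0.141,-1],[0.037,0.2327,0.0134,0,0.006,0.141,-1],[0.037,0.2327,0.0134,0,0.006,0.141,-1],[0.037,0.2327,0.0134,0,0.006,0.141,-1],[0.037,0.2327,0.0134,0,0.006,0.141,-1],[0.037,0.2327,0.0134,0,0.006,0.141,-1],[0.037,0.2327,0.0134,0,0.006,0.141,-1]]'
python3 - <<'E'
from h import *
def box(x,y,c=(528.4,215.),a=-.141): return c[0]+x*np.cos(a)-y*np.sin(a),c[1]+x*np.sin(a)+y*np.cos(a)
p,d=snap('top','top6');buttons(d);jars(p,d)
x,y=box(-32,-50);to(x,y,27,-.141)
E
```

```text
clock: 14.22
position: [487.6, 168.8, 145.1]
ee_rot: [0.071, 0.997, -0.001, -0.003]
contact_force: [0.4, 0.3, -1.1]
gripper_width: 41.5
grasp_force: 61.1
L tab [-40.5 126.6] angle 0.059 43
R tab [  39.2 -132.3] angle -0.084 38
grey [ 663.9 -104.6   45.7] 163
grey [569.7 310.2  50.8] 77
at [487.7 168.8 145. ] psi -0.143 w 41.8 F [ 0.5  0.3 -0.9] t 14.3
ROW [-0.0026, 0.0019, 0.118] [-0.003, -0.006, -0.002]
```

```bash
python3 -m handwheel '[[-0.0026,0.0015,0.06,0,-0.006,0,-1],[-0.0026,0.0015,0.1,0,-0.006,0,-1],[-0.0026,0.0015,0.116,0,-0.006,0,-1],[-0.0026,0.0015,0.117,0,-0.006,0,-1],[-0.0026,0.0015,0.117,0,-0.006,0,-1],[-0.0026,0.0015,0.117,0,-0.006,0,0.4],[-0.0026,0.0015,0.117,0,-0.006,0,0.4],[-0.0026,0.0015,0.117,0,-0.006,0,0.4],[-0.0026,0.0015,0.0,0,-0.006,0,0.4],[-0.0026,0.0015,-0.02,0,-0.006,0,0.4]]'
python3 - <<'E'
from h import *
p,d=snap('top','top7');jars(p,d)
to(663.8,-104.5,120,0)
E
```

```text
clock: 15.52
position: [489.4, 170.3, 153.3]
ee_rot: [0.071, 0.997, -0.003, -0.002]
contact_force: [1.5, 0.8, -0.1]
gripper_width: 60.0
grasp_force: 0.0
grey [ 663.8 -104.6   45.7] 164
grey [579.8 306.6  51.3] 73
at [494.5 172.7 163.1] psi -0.139 w 59.4 F [1.4 0.8 5.6] t 15.6
ROW [-0.2055, -0.2513, 0.0444] [0.003, 0.012, -0.139]
```

```bash
python3 -m handwheel '[[-0.19,-0.2513,0.02,0,0,-0.139,0.4],[-0.2,-0.2513,0.04,0,0,-0.139,0.4],[-0.2,-0.2513,0.04,0,0,-0.139,0.4],[-0.2,-0.2513,0.04,0,0,-0.139,0.4],[-0.2,-0.2513,0.04,0,0,-0.139,0.4],[-0.2,-0.2513,0.04,0,0,-0.139,0.4],[-0.2,-0.2513,0.04,0,0,-0.139,0.4],[-0.2,-0.2513,0.04,0,0,-0.139,0.4]]'
python3 - <<'E'
from h import *
p,d=snap('top','top8');jars(p,d);buttons(d)
to(663.8,-104.5,14,0)
E
```

```text
clock: 16.58
position: [652.4, -104.8, 113.8]
ee_rot: [0.0, 1.0, -0.001, -0.001]
contact_force: [0.2, -0.1, -0.5]
gripper_width: 59.5
grasp_force: 0.0
grey [546.  314.3  50.9] 107
grey [503.5 267.5  57.6] 181
grey [488.7 169.4  57.7] 178
L tab [-40.2 126.7] angle 0.058 45
R few
at [ 652.5 -104.6  114.1] psi -0.0 w 59.8 F [0.9 0.7 0.1] t 16.6
ROW [-0.0114, 0.0004, 0.1001] [-0.003, -0.001, -0.0]
```

View pics/top8.png

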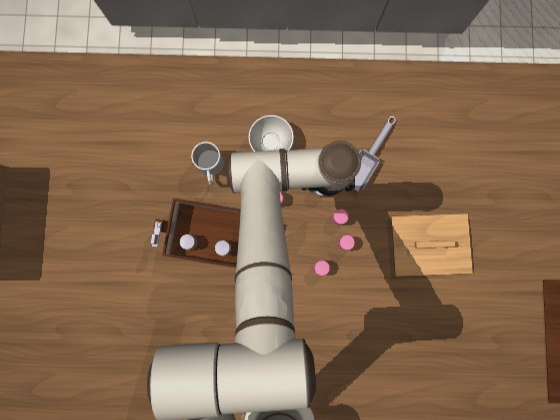

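```bash
python3 -m handwheel '[[-0.0114,0.0002,0.02,0,0,0,0.4],[-0.0114,0.0002,0.06,0,0,0,0.4],[-0.0114,0.0002,0.1,0,0,0,0.4],[-0.0114,0.0002,0.1,0,0,0,0.4],[-0.0114,0.0002,0.1,0,0,0,-1],[-0.0114,0.0002,0.1,0,0,0,-1],[-0.0114,0.0002,0.1,0,0,0,-1],[-0.0114,0.0002,0.1,0,0,0,-1],[-0.0114,0.0002,-0.04,0,0,0,-1],[-0.0114,0.0002,-0.04,0,0,0,-1]]'
python3 - <<'E'
from h import *
def box(x,y,c=(528.4,215.),a=-.141): return c[0]+x*np.cos(a)-y*np.sin(a),c[1]+x*np.sin(a)+y*np.cos(a)
x,y=box(34,0);to(x,y,150,-.141)
E
```

```text
clock: 17.88
position: [664.0, -105.9, 139.4]
ee_rot: [0.001, 1.0, -0.002, -0.001]
contact_force: [0.6, 0.1, -0.6]
gripper_width: 41.5
grasp_force: 61.0
at [ 664.  -105.9  139.4] psi -0.002 w 41.5 F [ 0.6  0.1 -0.6] t 17.9
ROW [0.1026, 0.3159, -0.0114] [-0.004, -0.003, 0.139]
```

```bash
python3 -m handwheel '[[0.1026,0.3159,-0.011,0,0,0.139,-1],[0.1026,0.3159,-0.011,0,0,0.139,-1],[0.1026,0.3159,-0.011,0,0,0.139,-1],[0.1026,0.3159,-0.011,0,0,0.139,-1],[0.1026,0.3159,-0.011,0,0,0.139,-1],[0.1026,0.3159,-0.011,0,0,0.139,-1],[0.1026,0.3159,-0.011,0,0,0.139,-1],[0.1026,0.3159,-0.011,0,0,0.139,-1],[0.1026,0.3159,-0.011,0,0,0.139,-1]]'
python3 - <<'E'
from h import *
def box(x,y,c=(528.4,215.),a=-.141): return c[0]+x*np.cos(a)-y*np.sin(a),c[1]+x*np.sin(a)+y*np.cos(a)
x,y=box(34,0);to(x,y,27,-.141)
E
```

```text
clock: 19.0
position: [563.0, 208.9, 148.5]
ee_rot: [0.072, 0.997, -0.002, -0.001]
contact_force: [0.6, -0.7, 0.2]
gripper_width: 41.7
grasp_force: 61.1
at [563.  208.9 148.5] psi -0.143 w 41.7 F [ 0.6 -0.7  0.2] t 19.0
ROW [0.001, 0.0016, 0.1215] [-0.004, -0.001, -0.002]
```

```bash
python3 -m handwheel '[[0.001,0.0016,0.06,0,0,0,-1],[0.001,0.0016,0.1,0,0,0,-1],[0.001,0.0016,0.12,0,0,0,-1],[0.001,0.0016,0.1205,0,0,0,-1],[0.001,0.0016,0.1205,0,0,0,-1],[0.001,0.0016,0.1205,0,0,0,0.4],[0.001,0.0016,0.1205,0,0,0,0.4],[0.001,0.0016,0.1205,0,0,0,0.4],[0.001,0.0016,0.0,0,0,0,0.4],[0.001,0.0016,-0.02,0,0,0,0.4]]'
python3 -m handwheel '[[0,0,0,0,0,0,-1],[0.074,0.08,0.0,0,0,0,-1],[0.074,0.08,0.0,0,0,0,-1],[0.074,0.08,0.0,0,0,0,-1],[0.074,0.08,0.05,0,0,0,-1]]'
python3 - <<'E'
from h import *
def box(x,y,c=(528.4,215.),a=-.141): return c[0]+x*np.cos(a)-y*np.sin(a),c[1]+x*np.sin(a)+y*np.cos(a)
x,y=box(-40,112);to(x,y,97,-.141)
E
```

```text
clock: 20.25
position: [561.5, 211.9, 154.0]
ee_rot: [0.07, 0.998, -0.002, -0.001]
contact_force: [1.3, 1.4, -0.3]
gripper_width: 59.7
grasp_force: 0.0
clock: 20.88
position: [502.0, 304.0, 105.9]
ee_rot: [0.07, 0.998, 0.002, 0.003]
contact_force: [0.4, -0.3, 0.5]
gripper_width: 0.4
grasp_force: 0.0
at [502.  304.  105.9] psi -0.139 w 0.4 F [ 0.4 -0.3  0.5] t 20.9
ROW [0.0013, 0.0275, 0.009] [0.004, 0.006, 0.002]
```

```bash
python3 -m handwheel '[[0.001,0.0,0.005,0,0,0,-1],[0.001,0.012,0.005,0,0,0,-1],[0.001,0.02,0.005,0,0,0,-1],[0.001,0.026,0.005,0,0,0,-1],[0.001,0.0285,0.005,0,0,0,-1],[0.001,0.0285,0.005,0,0,0,-1],[0.001,0.015,0.005,0,0,0,-1],[0.001,0.01,-0.05,0,0,0,-1],[0.001,-0.05,-0.1,0,0,0,0],[0.001,-0.1,-0.1,0,0,0,0.3]]'
python3 - <<'E'
from h import *
to(500,-150,200,-.0)
E
```

```text
clock: 22.12
position: [485.7, 202.7, 206.1]
ee_rot: [0.07, 0.998, 0.0, 0.002]
contact_force: [1.0, -0.4, -0.2]
gripper_width: 35.5
grasp_force: 0.0
at [485.7 202.7 206.1] psi -0.14 w 35.5 F [ 1.  -0.4 -0.2] t 22.1
ROW [-0.0632, -0.3473, 0.0061] [0.0, 0.004, -0.14]
```

```bash
python3 -m handwheel '[[-0.0632,-0.3473,0.006,0,0.003,-0.14,0.3],[-0.0632,-0.3473,0.006,0,0.003,-0.33,0.3],[-0.0632,-0.3473,0.006,0,0.003,-0.5,0.3],[-0.0632,-0.3473,0.006,0,0.003,-0.7,0.3],[-0.0632,-0.3473,0.006,0,0.003,-0.9,0.3],[-0.0632,-0.3473,0.006,0,0.003,-1.1,0.3],[-0.0632,-0.3473,0.006,0,0.003,-1.3,0.3],[-0.0632,-0.3473,0.006,0,0.003,-1.5,0.3],[-0.0632,-0.3473,0.006,0,0.003,-1.7,0.3],[-0.0632,-0.3473,0.006,0,0.003,-1.7,0.3]]'
python3 - <<'E'
from h import *
p,d=snap('top','top9');jars(p,d);buttons(d);P=cloud('top',d)
for lo,hi in((10,30),(43,60)):
    m=(P[...,0]>380)&(P[...,0]<600)&(P[...,1]>-530)&(P[...,1]<-255)&(P[...,2]>lo)&(P[...,2]<hi)&(d>0)
    q=P[m];u,s,v=np.linalg.svd(q[:,:2]-q[:,:2].mean(0),full_matrices=False);print(cv2.minAreaRect(q[:,:2].astype(np.float32)),q.mean(0),np.arctan2(-v[0,0],v[0,1]),len(q))
print(read_state()['joints'].round(2))
to(486.7,-386.6,80,1.57)
E
```

```text
clock: 23.38
position: [497.4, -150.1, 198.2]
ee_rot: [-0.705, 0.71, -0.0, -0.003]
contact_force: [-0.4, 0.0, 0.3]
gripper_width: 55.9
grasp_force: 0.0
grey [546.2 314.   50.1] 116
grey [561.4 210.5  57.4] 170
grey [503.5 267.5  57.6] 181
grey [488.8 169.3  57.7] 175
L tab [-39.7 128.3] angle 0.016 43
R few
((511.3170471191406, -424.27081298828125), (172.139892578125, 220.45005798339844), 3.0581045150756836) [ 510.90863422 -421.6706637    17.36956147] -3.0256528845505204 4184
((511.5970458984375, -425.2775573730469), (17.923381805419922, 107.51581573486328), 3.2475056648254395) [ 511.49952284 -424.75754495   50.77428519] -3.0799911424275455 254
[ 0.02  0.24 -0.3   0.01 -1.04 -0.03]
at [ 497.4 -150.   198.2] psi 1.567 w 55.3 F [0.6 0.  1.1] t 23.4
ROW [0.2361, 0.0094, 0.1193] [0.003, -0.005, -0.003]
```

View pics/top9.png

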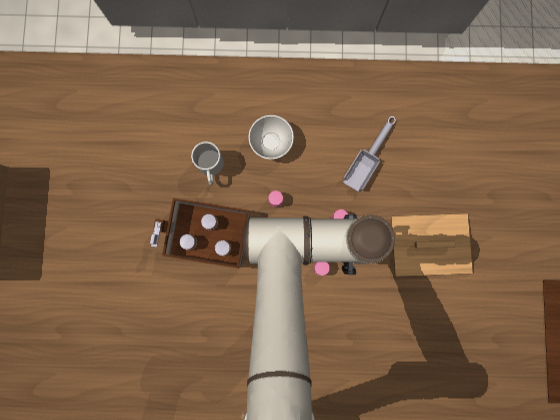

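Run:
```python
from h import *
to(511.5,-424.8,110,1.628)
```

```text
at [ 497.4 -150.   198.2] psi 1.567 w 55.3 F [0.6 0.  1.1] t 23.4
ROW [0.2743, -0.0154, 0.0894] [0.004, -0.005, -0.061]
```

```bash
python3 -m handwheel '[[0.2743,-0.0154,0.0894,0.003,-0.004,-0.061,0.3],[0.2743,-0.0154,0.0894,0.003,-0.004,-0.061,0.3],[0.2743,-0.0154,0.0894,0.003,-0.004,-0.061,0.3],[0.2743,-0.0154,0.0894,0.003,-0.004,-0.061,0.3],[0.2743,-0.0154,0.0894,0.003,-0.004,-0.061,0.3],[0.2743,-0.0154,0.0894,0.003,-0.004,-0.061,0.3],[0.2743,-0.0154,0.0894,0.003,-0.004,-0.061,0.3]]'
python3 - <<'E'
from h import *
p,d=snap('side','side1');P=cloud('side',d)
m=(P[...,0]>400)&(P[...,0]<620)&(P[...,1]>-540)&(P[...,1]<-310)&(P[...,2]>12)&(P[...,2]<25)&(d>0)
print(P[m].mean(0),m.sum())
cv2.imwrite('pics/s1.png',cv2.resize(p[220:420,100:400],(750,500)))
p,d=snap('top','top10');jars(p,d);buttons(d)
to(511.5,-424.8,26,1.628)
E
```

```text
clock: 24.3
position: [509.7, -424.2, 110.2]
ee_rot: [0.724, -0.69, -0.0, 0.0]
contact_force: [0.0, -0.4, 0.8]
gripper_width: 55.6
grasp_force: 0.0
[ 516.73719966 -403.52309953   18.17570725] 4396
grey [546.7 313.9  50.3] 117
grey [561.4 210.9  57.8] 168
grey [503.6 267.5  57.5] 178
grey [488.7 169.3  58.1] 176
L tab [-39.8 128.1] angle 0.023 46
R tab [  39.4 -132.4] angle -0.087 39
at [ 510.5 -423.5  111. ] psi 1.62 w 55.4 F [ 0.6  0.2 -0.5] t 24.4
ROW [0.0012, -0.0009, 0.085] [-0.001, -0.001, -0.008]
```

View pics/s1.png

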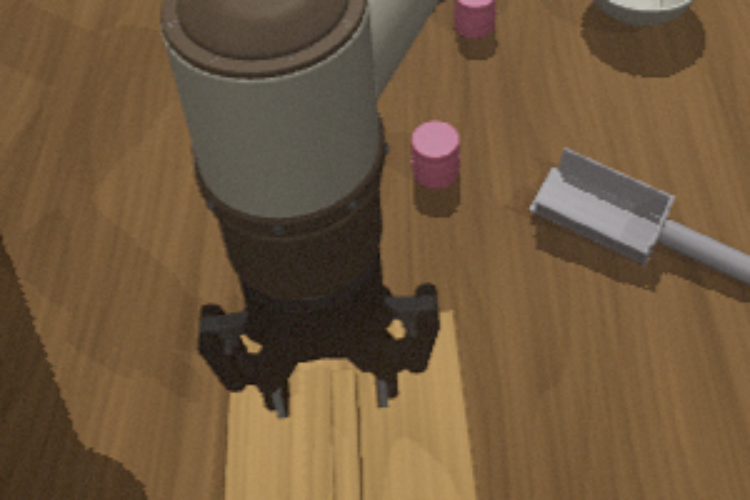

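```bash
python3 -m handwheel '[[0.0012,-0.0009,0.04,0,0,-0.008,0.3],[0.0012,-0.0009,0.075,0,0,-0.008,0.3],[0.0012,-0.0009,0.085,0,0,-0.008,0.3],[0.0012,-0.0009,0.085,0,0,-0.008,0.3],[0.0012,-0.0009,0.085,0,0,-0.008,-1],[0.0012,-0.0009,0.085,0,0,-0.008,-1],[0.0012,-0.0009,0.085,0,0,-0.008,-1],[0.0012,-0.0009,0.085,0,0,-0.008,-1],[0.0012,-0.0009,0.085,0,0,-0.008,-1]]'
python3 -m handwheel '[[0,0,-0.03,0,0,0,-1],[0,0,-0.07,0,0,0,-1],[0,0,-0.11,0,0,0,-1],[0,0,-0.15,0,0,0,-1],[0,0,-0.15,0,0,0,-1]]'
python3 - <<'E'
from h import *
to(528.4,215,176,1.43)
E
```

```text
clock: 25.52
position: [512.4, -426.1, 27.1]
ee_rot: [0.727, -0.686, 0.002, 0.0]
contact_force: [0.3, 2.2, 6.2]
gripper_width: 17.4
grasp_force: 59.8
clock: 26.15
position: [512.6, -426.3, 178.4]
ee_rot: [0.727, -0.687, 0.004, -0.001]
contact_force: [0.0, 0.4, -4.2]
gripper_width: 16.9
grasp_force: 59.4
at [ 512.6 -426.3  178.4] psi 1.628 w 16.9 F [ 0.   0.4 -4.2] t 26.1
ROW [-0.6394, -0.0523, -0.0001] [-0.006, -0.004, 0.198]
```

```bash
python3 -m handwheel '[[-0.03,-0.0023,0,-0.002,-0.001,0.02,-1],[-0.08,-0.0063,0,-0.004,-0.002,0.04,-1],[-0.13,-0.0103,0,-0.006,-0.004,0.06,-1],[-0.18,-0.0143,0,-0.006,-0.004,0.08,-1],[-0.23,-0.0183,0,-0.006,-0.004,0.1,-1],[-0.28,-0.0223,0,-0.006,-0.004,0.12,-1],[-0.33,-0.0263,0,-0.006,-0.004,0.14,-1],[-0.38,-0.0303,0,-0.006,-0.004,0.16,-1],[-0.42,-0.034,0,-0.006,-0.004,0.18,-1],[-0.45,-0.037,0,-0.006,-0.004,0.198,-1]]'
python3 - <<'E'
from h import *
to(528.4,215,160,1.43)
E
```

```text
clock: 27.4
position: [520.8, 27.3, 172.4]
ee_rot: [-0.655, 0.755, 0.005, -0.003]
contact_force: [0.3, -0.7, -2.5]
gripper_width: 16.8
grasp_force: 59.3
at [520.8  27.3 172.4] psi 1.43 w 16.8 F [ 0.3 -0.7 -2.5] t 27.4
ROW [-0.1869, 0.0187, 0.0129] [0.011, 0.001, -0.0]
```

```bash
python3 -m handwheel '[[-0.04,0.004,0.003,0.004,0,0,-1],[-0.09,0.009,0.006,0.004,0,0,-1],[-0.14,0.014,0.009,0.004,0,0,-1],[-0.17,0.017,0.011,0.004,0,0,-1],[-0.1869,0.0187,0.0129,0.004,0,0,-1],[-0.1869,0.0187,0.0129,0.004,0,0,-1],[-0.1869,0.0187,0.0129,0.004,0,0,-1],[-0.1869,0.0187,0.0129,0.004,0,0,-1]]'
cat >> h.py <<'E'
def lid(n,d,zlo,zhi):
    P=cloud(n,d);m=(abs(P[...,0]-528)<125)&(abs(P[...,1]-215)<145)&(P[...,2]>zlo)&(P[...,2]<zhi)&(d>0)
    k=cv2.connectedComponentsWithStats(m.astype(np.uint8));i=1+np.argmax(k[2][1:,4]);q=P[k[1]==i]
    r=cv2.minAreaRect(q[:,:2].astype(np.float32))
    A=np.c_[q[:,:2]-q[:,:2].mean(0),np.ones(len(q))];c=np.linalg.lstsq(A,q[:,2],rcond=None)[0]
    print(n,'lid',np.round(r[0],1),np.round(r[1],1),round(r[2],2),'slope,z',c.round(3),len(q))
E
python3 - <<'E'
from h import *
p,d=snap('top','top11');buttons(d);lid('top',d,138,168)
p,d=snap('side','side2');lid('side',d,138,168);cv2.imwrite('pics/s2.png',cv2.resize(p[80:280,150:430],(784,560)))
to(528.4,215,92,1.43)
E
```

```text
clock: 28.4
position: [530.2, 212.5, 162.5]
ee_rot: [-0.655, 0.756, 0.002, 0.0]
contact_force: [-0.5, 0.1, -3.8]
gripper_width: 16.6
grasp_force: 59.2
L few
R tab [  39.8 -132.4] angle -0.084 37
top lid [529.5 211.9] [221.7 172.1] 81.89 slope,z [-4.00000e-03  5.00000e-03  1.53278e+02] 3236
side lid [528.4 209.6] [224.7 172.3] 81.88 slope,z [-5.00000e-03  9.00000e-03  1.52936e+02] 2552
at [530.3 212.8 162.7] psi 1.429 w 16.8 F [-0.4  0.9 -3.5] t 28.5
ROW [-0.0017, 0.0021, 0.0707] [0.002, 0.003, -0.001]
```

View pics/s2.png

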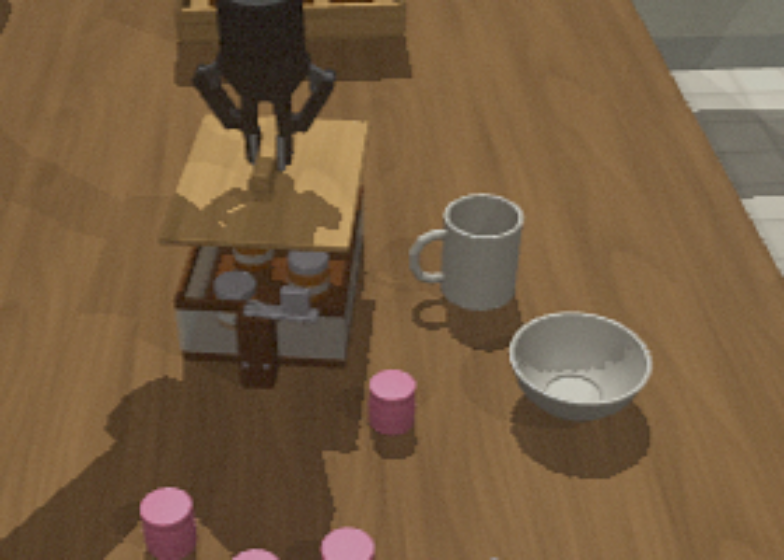

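View pics/top11.png

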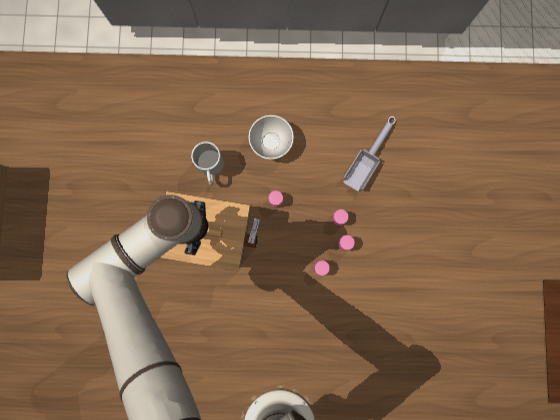

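```bash
python3 -m handwheel '[[-0.0029,0.0015,0.02,0.002,0.002,0,-1],[-0.0029,0.0015,0.04,0.002,0.002,0,-1],[-0.0029,0.0015,0.048,0.002,0.002,0,-1],[-0.0029,0.0015,0.048,0.002,0.002,0,-1],[-0.0029,0.0015,0.048,0.002,0.002,0,-1]]'
python3 - <<'E'
from h import *
p,d=snap('top','top12');lid('top',d,90,122);buttons(d)
to(528.4,215,92,1.43)
p=cv2.imread('pics/top12.png');cv2.imwrite('pics/t12.png',cv2.resize(p[180:285,140:290],(800,560),interpolation=cv2.INTER_CUBIC))
E
```

```text
clock: 29.12
position: [529.8, 217.1, 115.5]
ee_rot: [-0.656, 0.755, 0.0, 0.001]
contact_force: [0.6, -0.7, -3.5]
gripper_width: 16.9
grasp_force: 59.1
top lid [529.  216.6] [222.2 172.2] 81.91 slope,z [0.0000e+00 6.0000e-03 1.0629e+02] 3007
L few
R tab [  2.7 -92.1] angle 1.498 554
at [529.7 217.1 115.5] psi 1.43 w 16.8 F [-0.1  0.5 -3.6] t 29.2
ROW [0.0023, 0.0011, 0.0235] [-0.001, 0.002, -0.0]
```

View pics/t12.png

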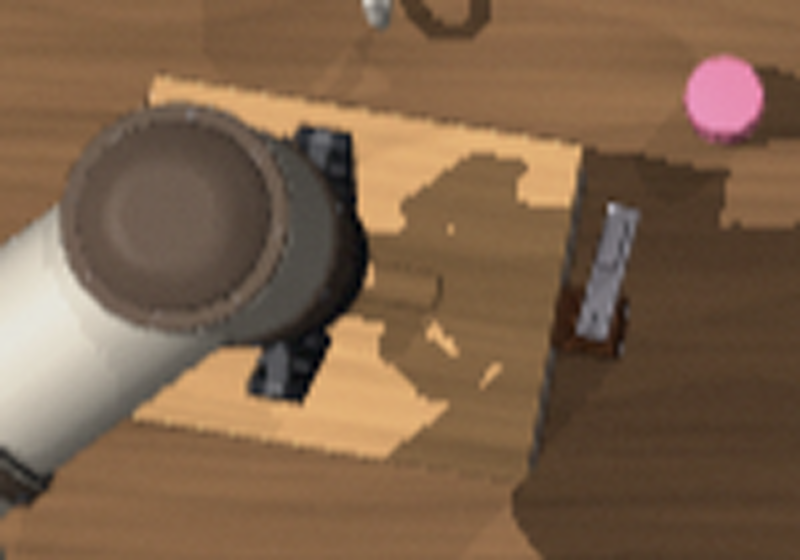

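```bash
python3 -m handwheel '[[0.0016,0.0006,0.003,0,0,0,-1],[0.0016,0.0006,0.006,0,0,0,-1],[0.0016,0.0006,0.010,0,0,0,-1],[0.0016,0.0006,0.014,0,0,0,-1],[0.0016,0.0006,0.017,0,0,0,-1],[0.0016,0.0006,0.020,0,0,0,-1],[0.0016,0.0006,0.022,0,0,0,-1],[0.0016,0.0006,0.022,0,0,0,-1]]'
python3 - <<'E'
from h import *
p,d=snap('top','top13');lid('top',d,76,102)
p,d=snap('side','side3');lid('side',d,76,90)
to(528.4,215,92,1.43)
E
```

```text
clock: 30.18
position: [528.3, 215.4, 92.5]
ee_rot: [-0.656, 0.755, 0.0, 0.0]
contact_force: [-0.5, -0.3, -3.7]
gripper_width: 17.0
grasp_force: 59.2
top lid [527.6 214.6] [222.1 172.2] 81.97 slope,z [-2.0000e-03  4.0000e-03  8.3392e+01] 2888
side lid [524.7 198.1] [254.8 172.2] 82.07 slope,z [-2.0000e-03  2.0000e-03  8.3116e+01] 2391
at [528.4 215.4  92.6] psi 1.43 w 17.0 F [-0.6 -0.9 -3.5] t 30.3
ROW [0.0004, -0.0001, 0.0006] [0.0, 0.001, -0.0]
```

```bash
python3 -m handwheel '[[0.0,0,0.001,0,0,0,-1],[0.0,0,0.0015,0,0,0,-1],[0.0,0,0.0015,0,0,0,0],[0.0,0,0.0015,0,0,0,0],[0.0,0,0.0015,0,0,0,0],[0.0,0,-0.03,0,0,0,0],[0,0,-0.075,0,0,0,0],[0,0,-0.075,0,0,0,-1],[-0.152,0.042,-0.075,0,0,0,-1],[-0.152,0.042,-0.075,0,0,0,-1]]'
python3 - <<'E'
from h import *
def box(x,y,c=(528.4,215.),a=-.141): return c[0]+x*np.cos(a)-y*np.sin(a),c[1]+x*np.sin(a)+y*np.cos(a)
x,y=box(-42,152);to(x,y,97,1.43)
E
```

```text
clock: 31.52
position: [512.1, 339.9, 167.2]
ee_rot: [-0.655, 0.756, 0.0, -0.0]
contact_force: [1.9, -0.7, -0.6]
gripper_width: 0.1
grasp_force: 0.0
at [512.1 339.9 167.2] psi 1.428 w 0.1 F [ 1.9 -0.7 -0.6] t 31.5
ROW [-0.0306, 0.0084, 0.0702] [0.001, 0.0, -0.002]
```

```bash
python3 -m handwheel '[[0,0,0,0,0,0,-1],[0,0,0,0,0,0,-1]]'
python3 - <<'E'
from h import *
p,d=snap('top','top14');lid('top',d,76,102);jars(p,d);buttons(d)
p,d=snap('side','side4');lid('side',d,79,90);cv2.imwrite('pics/s4.png',cv2.resize(p[80:280,150:430],(784,560)))
def box(x,y,c=(528.4,215.),a=-.141): return c[0]+x*np.cos(a)-y*np.sin(a),c[1]+x*np.sin(a)+y*np.cos(a)
x,y=box(-42,152);to(x,y,97,1.43)
E
```

```text
clock: 31.78
position: [511.7, 339.0, 166.5]
ee_rot: [-0.656, 0.755, 0.0, -0.001]
contact_force: [-0.3, -0.9, -0.6]
gripper_width: -0.7
grasp_force: 0.0
top lid [527.8 215.4] [223.1 172. ] 81.93 slope,z [-0.     0.    83.056] 4790
L tab [-44.3 126.6] angle 0.054 24
R tab [  39.8 -132.4] angle -0.086 38
side lid [526.8 212.6] [281.4 172.9] 81.58 slope,z [-1.0000e-03  0.0000e+00  8.2837e+01] 2703
at [512.2 338.1 167.1] psi 1.429 w 0.2 F [-0.7  0.4  0.3] t 31.9
ROW [-0.0324, 0.0086, 0.0701] [0.001, -0.0, -0.001]
```

View pics/s4.png

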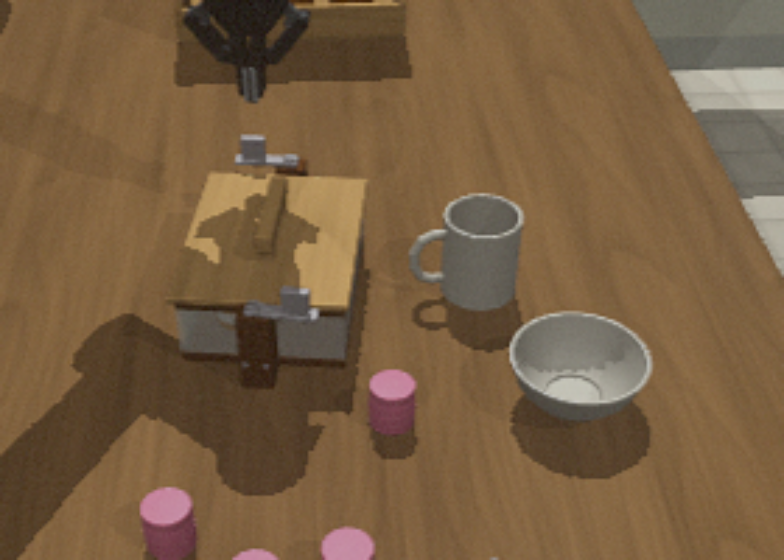

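```bash
python3 -m handwheel '[[-0.0324,0.0086,0,0,0,0,-1],[-0.0324,0.0086,0.02,0,0,0,-1],[-0.0324,0.0086,0.07,0,0,0,-1],[-0.0324,0.0086,0.07,0,0,0,-1],[-0.0324,0.0086,0.07,0,0,0,-1],[-0.0324,0.0086,0.07,0,0,0,-1]]'
python3 -m handwheel '[[0.01,0.0015,0,0,0,0,-1],[0.02,0.003,0,0,0,0,-1],[0.03,0.0025,0,0,0,0,-1],[0.038,0.001,0,0,0,0,-1],[0.051,-0.006,0,0,0,0,-1],[0.056,-0.01,0,0,0,0,-1],[0.06,-0.015,0,0,0,0,-1],[0.063,-0.02,0,0,0,0,-1],[0.063,-0.02,0,0,0,0,-1]]'
python3 - <<'E'
from h import *
p,d=snap('top','top15');buttons(d);p,d=snap('side','side5')
P=cloud('side',d);a=-.141;R=np.array([[np.cos(a),np.sin(a)],[-np.sin(a),np.cos(a)]]);B=(P[...,:2]-[528.4,215])@R.T
def box(x,y,c=(528.4,215.),a=-.141): return c[0]+x*np.cos(a)-y*np.sin(a),c[1]+x*np.sin(a)+y*np.cos(a)
x,y=box(-20,89);to(x,y,97,1.43)
cv2.imwrite('pics/s5.png',cv2.resize(p[90:200,190:340],(750,550)))
E
```

```text
clock: 32.62
position: [509.5, 373.3, 100.1]
ee_rot: [-0.655, 0.755, 0.0, 0.002]
contact_force: [-0.4, -0.7, 0.1]
gripper_width: 0.0
grasp_force: 0.0
clock: 33.75
position: [519.6, 306.8, 97.4]
ee_rot: [-0.655, 0.755, 0.0, -0.0]
contact_force: [0.1, 0.4, 0.2]
gripper_width: 0.3
grasp_force: 0.0
L tab [-9.1 78.7] angle 1.392 16
R tab [  39.2 -132.4] angle -0.086 38
at [519.3 307.2  97.4] psi 1.43 w 0.3 F [0.3 0.2 0.8] t 33.9
ROW [0.001, -0.0019, 0.0004] [0.0, -0.0, -0.0]
```

View pics/s5.png

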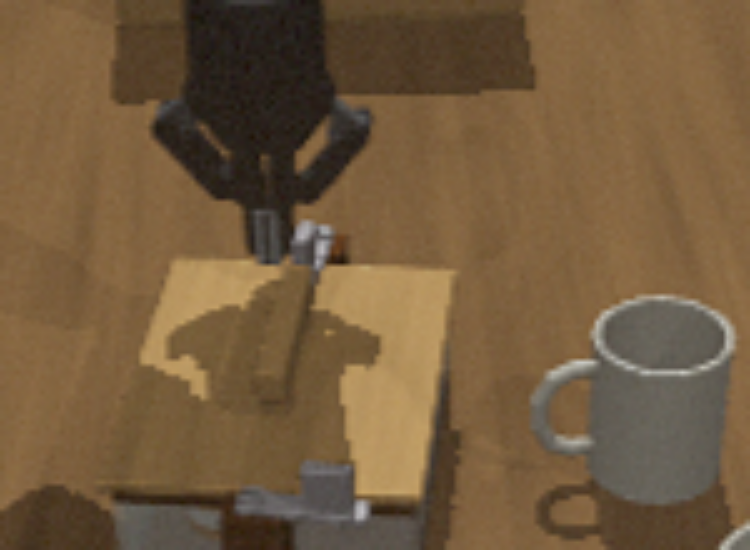

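```bash
python3 -m handwheel '[[0.001,-0.003,0,0,0,0,-1],[0.001,-0.005,0,0,0,0,-1],[0.001,-0.006,0,0,0,0,-1],[0.001,-0.006,0,0,0,0,-1]]'
python3 -m handwheel '[[0,0.008,0,0,0,0,-1],[0,0.03,-0.04,0,0,0,-1],[0.0,0.05,-0.12,0,0,0,-1],[0.16,0.08,-0.12,0,0,0,-1],[0.16,0.08,-0.12,0,0,0,-1],[0.16,0.08,-0.12,0,0,0,-1],[0.16,0.08,-0.12,0,0,0,-1],[0.16,0.08,-0.12,0,0,0,-1]]'
python3 - <<'E'
from h import *
p,d=snap('top','top16');buttons(d);lid('top',d,76,102)
def box(x,y,c=(528.4,215.),a=-.141): return c[0]+x*np.cos(a)-y*np.sin(a),c[1]+x*np.sin(a)+y*np.cos(a)
x,y=box(42,-153);to(x,y,170,1.43)
E
```

```text
clock: 34.35
position: [524.9, 305.4, 97.5]
ee_rot: [-0.656, 0.755, 0.0, -0.0]
contact_force: [-1.5, 0.7, -0.5]
gripper_width: -0.1
grasp_force: 0.6
clock: 35.35
position: [423.7, 158.8, 217.9]
ee_rot: [-0.656, 0.755, 0.0, 0.001]
contact_force: [-0.3, 0.2, 0.1]
gripper_width: -0.3
grasp_force: 0.0
L tab [ 1.9 88.4] angle 1.618 41
R tab [  39.6 -132.3] angle -0.083 38
top lid [530.1 230.6] [253.9 172.1] 81.89 slope,z [0.0000e+00 5.0000e-03 8.3281e+01] 4335
at [423.8 159.1 217.7] psi 1.43 w 0.1 F [ 0.8  0.2 -0.7] t 35.4
ROW [0.0831, -0.1376, 0.0476] [-0.0, 0.001, 0.0]
```

```bash
python3 -m handwheel '[[0.0831,-0.1376,0,0,0,0,-1],[0.0831,-0.1376,0,0,0,0,-1],[0.0831,-0.1376,0,0,0,0,-1],[0.0831,-0.1376,0.05,0,0,0,-1],[0.0831,-0.1376,0.12,0,0,0,-1],[0.0831,-0.1376,0.12,0,0,0,-1],[0.0831,-0.1376,0.12,0,0,0,-1]]'
python3 - <<'E'
from h import *
def box(x,y,c=(528.4,215.),a=-.141): return c[0]+x*np.cos(a)-y*np.sin(a),c[1]+x*np.sin(a)+y*np.cos(a)
x,y=box(42,-153);to(x,y,97,1.43)
E
```

```text
clock: 36.28
position: [549.2, 57.5, 98.1]
ee_rot: [-0.656, 0.755, -0.0, 0.0]
contact_force: [1.1, 0.8, 1.1]
gripper_width: -0.1
grasp_force: 0.0
at [549.2  57.5  98.1] psi 1.431 w -0.1 F [1.1 0.8 1.1] t 36.3
ROW [0.0, 0.0007, 0.0011] [-0.001, 0.0, 0.001]
```

```bash
python3 -m handwheel '[[-0.01,-0.0015,0,0,0,0,-1],[-0.02,-0.003,0,0,0,0,-1],[-0.03,-0.0025,0,0,0,0,-1],[-0.038,-0.001,0,0,0,0,-1],[-0.051,0.006,0,0,0,0,-1],[-0.056,0.01,0,0,0,0,-1],[-0.06,0.015,0,0,0,0,-1],[-0.064,0.021,0,0,0,0,-1],[-0.064,0.0245,0,0,0,0,-1],[-0.064,0.0245,0,0,0,0,-1]]'
python3 -m handwheel '[[0,-0.008,0,0,0,0,-1],[0,-0.03,-0.04,0,0,0,-1],[0.06,-0.05,-0.12,0,0,0,-1],[0.2,-0.04,-0.12,0,0,0,-1],[0.2,-0.02,-0.12,0,0,0,-1],[0.2,-0.02,-0.12,0,0,0,-1],[0.2,-0.02,-0.12,0,0,0,-1],[0.2,-0.02,-0.12,0,0,0,-1]]'
python3 - <<'E'
from h import *
p,d=snap('top','top17');buttons(d)
P=cloud('top',d);a=-.141;R=np.array([[np.cos(a),np.sin(a)],[-np.sin(a),np.cos(a)]]);B=(P[...,:2]-[528.,215])@R.T
for s in(1,-1):
    m=(d>0)&(P[...,2]>86.5)&(P[...,2]<122)&(abs(B[...,0])<40)&(B[...,1]*s>64)&(B[...,1]*s<145)
    q=B[m].astype(np.float32);l=cv2.fitLine(q,cv2.DIST_HUBER,0,.01,.01).ravel();print(s,'tongue dir from box y (rad)',np.arctan(l[0]/l[1]).round(3),l[2:],len(q),cv2.minAreaRect(q))
s=read_state();print(s['position'])
p2=cv2.imread('pics/top17.png');cv2.imwrite('pics/t17.png',cv2.resize(p2[180:285,140:290],(800,560),interpolation=cv2.INTER_CUBIC))
E
```

```text
clock: 37.52
position: [532.6, 124.0, 97.7]
ee_rot: [-0.656, 0.755, 0.0, 0.001]
contact_force: [0.2, -0.1, -0.5]
gripper_width: 0.1
grasp_force: 0.4
clock: 38.52
position: [524.4, -77.5, 217.2]
ee_rot: [-0.655, 0.755, 0.001, -0.0]
contact_force: [0.9, -0.8, 0.4]
gripper_width: -0.2
grasp_force: 0.0
L tab [ 1.9 88.3] angle 1.618 41
R few
1 tongue dir from box y (rad) -0.025 [  0.5673949 102.11775  ] 199 ((1.2235069274902344, 103.09783935546875), (74.81187438964844, 80.1021728515625), 86.32396697998047)Traceback (most recent call last):
  File "<stdin>", line 6, in <module>
cv2.error: OpenCV(4.12.0) /io/opencv/modules/imgproc/src/linefit.cpp:50: error: (-215:Assertion failed) count > 0 in function 'fitLine2D_wods'
```

Arm hides the right one; move farther off and look.

```bash
python3 -m handwheel '[[0.15,0,0,0,0,0,-1],[0.15,0,0,0,0,0,-1],[0.15,0,0,0,0,0,-1],[0.15,0,0,0,0,0,-1]]'
cat > chk.py <<'E'
from h import *
import sys
t=sys.argv[1]
p,d=snap('top',t);buttons(d);lid('top',d,76,85)
P=cloud('top',d);a=-.141;R=np.array([[np.cos(a),np.sin(a)],[-np.sin(a),np.cos(a)]]);B=(P[...,:2]-[528.2,215])@R.T
for s in(1,-1):
    m=(d>0)&(P[...,2]>86.5)&(P[...,2]<95)&(abs(B[...,0])<15)&(B[...,1]*s>64)&(B[...,1]*s<145)
    q=B[m].astype(np.float32)
    if len(q)>20: l=cv2.fitLine(q,cv2.DIST_HUBER,0,.01,.01).ravel();print(s,'tongue off box y',np.arctan(l[0]/l[1]).round(3),l[2:].round(1),len(q))
cv2.imwrite(f'pics/{t}z.png',cv2.resize(p[180:285,140:290],(800,560),interpolation=cv2.INTER_CUBIC))
E
python3 chk.py top18
```

```text
clock: 39.08
position: [503.4, -226.4, 216.4]
ee_rot: [-0.655, 0.756, 0.001, -0.0]
contact_force: [0.2, 0.3, -1.0]
gripper_width: -0.3
grasp_force: 0.0
L tab [ 1.9 88.4] angle 1.619 41
R tab [ -3.  -88.8] angle 1.645 38
top lid [527.6 213.9] [223.9 171.9] 81.88 slope,z [-1.000e-03  1.000e-03  8.214e+01] 3527
1 tongue off box y 0.022 [  1. 110.] 113
-1 tongue off box y -0.097 [  -1.8 -109.9] 116
```

View pics/top18z.png

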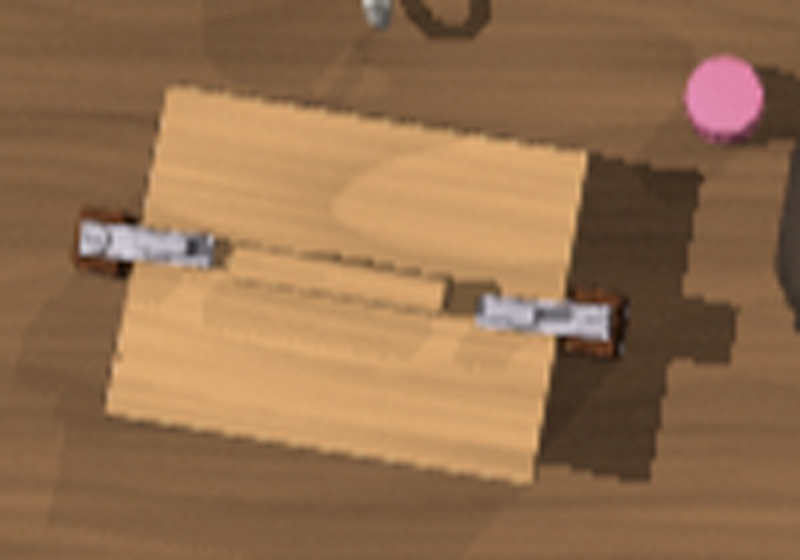

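Run:
```python
from h import *
def box(x,y,c=(528.7,215.),a=-.141): return c[0]+x*np.cos(a)-y*np.sin(a),c[1]+x*np.sin(a)+y*np.cos(a)
x,y=box(0,-91);to(x,y,150,1.43)
```

```text
at [ 503.6 -225.5  216.6] psi 1.43 w -0.1 F [-0.6  0.4  0.5] t 39.1
ROW [-0.3486, 0.037, 0.0669] [0.002, 0.001, -0.0]
```

```bash
python3 -m handwheel '[[-0.3486,0.037,0,0.001,0.001,0,-0.3],[-0.3486,0.037,0,0.001,0.001,0,-0.3],[-0.3486,0.037,0,0.001,0.001,0,-0.3],[-0.3486,0.037,0,0.001,0.001,0,-0.3],[-0.3486,0.037,0,0.001,0.001,0,-0.3],[-0.3486,0.037,0.066,0.001,0.001,0,-0.3],[-0.3486,0.037,0.066,0.001,0.001,0,-0.3],[-0.3486,0.037,0.066,0.001,0.001,0,-0.3],[-0.3486,0.037,0.066,0.001,0.001,0,-0.3],[-0.3486,0.037,0.066,0.001,0.001,0,-0.3]]'
python3 - <<'E'
from h import *
def box(x,y,c=(528.7,215.),a=-.141): return c[0]+x*np.cos(a)-y*np.sin(a),c[1]+x*np.sin(a)+y*np.cos(a)
x,y=box(0,-91);to(x,y,95,1.43)
E
```

```text
clock: 40.38
position: [516.4, 124.1, 153.0]
ee_rot: [-0.655, 0.756, -0.001, 0.001]
contact_force: [-0.2, -0.6, -0.3]
gripper_width: 29.7
grasp_force: 0.0
at [516.4 124.1 153. ] psi 1.429 w 29.7 F [-0.2 -0.6 -0.3] t 40.4
ROW [-0.0007, 0.0008, 0.058] [-0.003, 0.001, -0.001]
```

```bash
python3 -m handwheel '[[-0.0007,0.0008,0.03,-0.001,0.001,0,-0.3],[-0.0007,0.0008,0.058,-0.001,0.001,0,-0.3],[-0.0007,0.0008,0.058,-0.001,0.001,0,-0.3],[-0.0007,0.0008,0.058,-0.001,0.001,0,-1],[-0.0007,0.0008,0.058,-0.001,0.001,0,-1],[-0.0007,0.0008,0.058,-0.001,0.001,0,-1],[-0.0007,0.0008,0.058,-0.001,0.001,0,-1]]'
python3 -m handwheel '[[0,0,0,0,0,0,-0.3],[0,0,0,0,0,0,-0.3],[0,0,0,0,0,0,-0.3],[0,0,-0.06,0,0,0,-0.3],[0,0,-0.06,0,0,0,-0.3],[-0.182,0,-0.06,0,0,0,-0.3],[-0.182,0,-0.06,0,0,0,-0.3],[-0.182,0,-0.06,0,0,0,-0.3],[-0.182,0,-0.06,0,0,0,-0.3],[-0.182,0,-0.06,0,0,0,-0.3]]'
python3 - <<'E'
from h import *
def box(x,y,c=(528.7,215.),a=-.141): return c[0]+x*np.cos(a)-y*np.sin(a),c[1]+x*np.sin(a)+y*np.cos(a)
x,y=box(0,91);to(x,y,95,1.43)
E
python3 chk.py top19
```

```text
clock: 41.25
position: [516.2, 125.5, 95.0]
ee_rot: [-0.656, 0.755, -0.001, 0.001]
contact_force: [1.8, -1.8, 6.9]
gripper_width: 8.5
grasp_force: 61.9
clock: 42.5
position: [539.9, 305.4, 152.1]
ee_rot: [-0.656, 0.755, -0.0, -0.002]
contact_force: [-0.5, -0.4, -0.2]
gripper_width: 30.2
grasp_force: 0.0
at [539.9 305.4 152.1] psi 1.43 w 30.2 F [-0.5 -0.4 -0.2] t 42.5
ROW [-0.0, -0.0017, 0.0571] [0.002, -0.003, 0.0]
L tab [ 2.2 85.8] angle 1.622 32
R tab [ -0.6 -88.9] angle 1.586 38
top lid [527.8 215.2] [222.3 172.1] 81.86 slope,z [-0.0000e+00  1.0000e-03  8.2107e+01] 3565
1 tongue off box y -0.453 [-0.  82.6] 40
-1 tongue off box y -0.082 [ 1.000e-01 -1.116e+02] 110
```

R is square now. Same for L.

```bash
python3 -m handwheel '[[0,-0.0017,0.03,0.001,-0.002,0,-0.3],[0,-0.0017,0.057,0.001,-0.002,0,-0.3],[0,-0.0017,0.057,0.001,-0.002,0,-0.3],[0,-0.0017,0.057,0.001,-0.002,0,-1],[0,-0.0017,0.057,0.001,-0.002,0,-1],[0,-0.0017,0.057,0.001,-0.002,0,-1],[0,-0.0017,0.057,0.001,-0.002,0,-1]]'
python3 -m handwheel '[[0,0,0,0,0,0,-0.3],[0,0,0,0,0,0,-0.3],[0,0,0,0,0,0,-0.3],[0,0,-0.06,0,0,0,-0.3],[0,0,-0.12,0,0,0,-0.3],[0.2,0,-0.12,0,0,0,-0.3],[0.35,0,-0.12,0,0,0,-0.3],[0.45,0,-0.12,0,0,0,-0.3],[0.45,0,-0.12,0,0,0,-0.3],[0.45,0,-0.12,0,0,0,-0.3]]'
python3 -m handwheel '[[0.2,0,0,0,0,0,-0.3],[0.2,0,0,0,0,0,-0.3],[0.2,0,0,0,0,0,-0.3],[0.2,0,0,0,0,0,-0.3],[0.2,0,0,0,0,0,-0.3]]'
python3 chk.py top20
```

```text
clock: 43.42
position: [542.2, 305.2, 97.7]
ee_rot: [-0.656, 0.755, -0.0, 0.001]
contact_force: [-2.9, -2.5, 5.8]
gripper_width: 8.4
grasp_force: 59.7
clock: 44.68
position: [497.9, -5.9, 216.3]
ee_rot: [-0.656, 0.755, -0.0, 0.001]
contact_force: [1.9, -0.3, 0.6]
gripper_width: 29.9
grasp_force: 0.0
clock: 45.3
position: [470.0, -202.7, 215.7]
ee_rot: [-0.655, 0.756, -0.0, 0.0]
contact_force: [0.6, -0.8, -0.7]
gripper_width: 30.0
grasp_force: 0.0
L tab [-0.1 88.7] angle 1.567 40
R tab [ -0.6 -89. ] angle 1.586 38
top lid [527.9 215.2] [222.4 172.1] 81.84 slope,z [-0.     0.    82.128] 3578
1 tongue off box y 0.006 [ -0.2 109.2] 108
-1 tongue off box y 0.01 [  -0.9 -111.1] 109
```

View pics/top20.png

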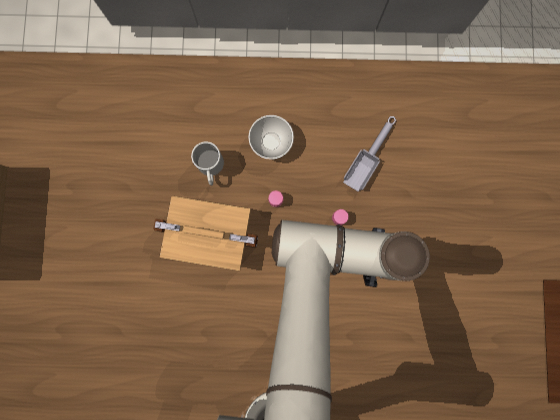

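The lid is level on the box, spanning pixels (162–250, 197–270). Both tongues point squarely in (167,226 and 243,239), and the bystanders have not moved.

```bash
python3 -c "
from bench import job_done
print(job_done())"
```

```text
the job is handed in; nothing more can be done
None
```

I handed the job in: all three honey jars are upright in the box, the lid sits level, and both turnbuttons are locked squarely over it; scoop, bowl and mug are untouched.

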